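# Take the drying-up tower apart

## Task

Take the tower apart from the top down, one piece at a time: gently seat the brown egg upright in the empty pocket of the egg tray, then put the green glass dish in the middle of the white tile, the blue mug (still upside down) in the middle of the round blue mat, and last the yellow-lidded food box in the middle of the dark wooden board, lengthwise along it. Let go of everything, do not crack the egg, and leave the white mug and the white egg where they are.

Things in the scene. Friction and masses are not known exactly. Their poses are not given: they have to be found in the camera images.
- brown_egg: raw brown hen's egg, about 60 g, loose, standing on end in the glass dish at the top of the tower. 56 mm tall, 44 mm across at its widest, 22 mm above its lower end. Origin: its lower end; z points up along the egg. The shell cracks at 30 N of squeeze and pushing together (both fingers count): grip with 3 to 8 N a finger
- glass_dish: round green pressed-glass sauce dish, 54 mm across with upright sides, 18 mm tall, 90 g, loose, standing on the upturned base of the blue mug. Its conical hollow holds the egg with the egg's lower end 5 mm above the dish's underside. Origin: centre of its underside, z up
- blue_mug: blue enamel mug standing upside down on the lid of the food box, straight sided, 68 mm across, 70 mm tall, 150 g, loose. Origin: centre of the rim it stands on; z up towards its flat base. The handle stands out to the mug's own +y, to 62 mm from the axis, between 12 and 56 mm above the origin
- food_box: closed white plastic food box with a yellow lid (lid fixed on), at the bottom of the tower, loose, 120 mm long (its x), 64 mm wide (its y), 50 mm tall, 0.25 to 0.5 kg. Origin: centre of its underside, z up
- free_pocket (a point): the empty pocket of the fixed grey egg tray (134 x 70 mm, 18 mm tall). The tray has two conical pockets in a row along its length, 64 mm apart. This point is where the lower end of a seated egg rests, 5 mm above the table and 13 mm below the tray's top; its x runs along the tray away from the white egg, so squeeze along its y to keep the fingers clear of that egg
- white_tile: square white tile, fixed, 100 x 100 mm, 8 mm thick: the place for the glass dish. Origin: centre of its underside
- blue_mat: round blue mat, fixed, 110 mm across, 6 mm thick: the place for the blue mug. Origin: centre of its underside
- wood_board: dark wooden board, fixed, 160 mm long (its x) and 110 mm wide (its y), 12 mm thick: the place for the food box. Origin: centre of its underside
- white_egg: white egg of the same size, already in the other pocket of the egg tray, loose; to be left alone. Origin: its lower end
- white_mug: white enamel mug with a blue handle, standing right way up among the places, 68 mm across, 70 mm tall, handle out to 62 mm at its own +y, loose; to be left alone. Origin: centre of its underside
Mind the look-alikes: they are no part of the job. Of the things like the glass_dish, leave any that is pink; of the rest the smaller one is meant. Of the things that look like the part that bears free_pocket, take the one that is farthest to the robot's left at the start.

How it is judged (in metres and radians):
On the way, in this order (a step that is already met when the one before it is completed fails the run):
1. the brown egg stands released in the empty pocket (horizontal distance between brown_egg and free_pocket below 0.01 m and z of brown_egg in the frame of free_pocket between -0.004 and 0.006 m and angle between brown_egg's own z axis and vertical below 0.35 rad and contact force between the fingers and brown_egg below 0.1 N and linear speed of brown_egg below 0.02 m/s and angular speed of brown_egg below 0.2 rad/s), for 0.2 s.
2. then the glass dish stands released on the white tile (horizontal distance between glass_dish and white_tile below 0.015 m and z of glass_dish in the frame of white_tile between 0.004 and 0.012 m and angle between glass_dish's own z axis and vertical below 0.1 rad and contact force between the fingers and glass_dish below 0.1 N and linear speed of glass_dish below 0.02 m/s and angular speed of glass_dish below 0.2 rad/s), for 0.2 s.
3. then the blue mug stands released upside down on the blue mat (horizontal distance between blue_mug and blue_mat below 0.015 m and z of blue_mug in the frame of blue_mat between 0.002 and 0.01 m and angle between blue_mug's own z axis and vertical below 0.1 rad and contact force between the fingers and blue_mug below 0.1 N and linear speed of blue_mug below 0.02 m/s and angular speed of blue_mug below 0.2 rad/s), for 0.2 s.
4. last the food box stands released on the wooden board (horizontal distance between food_box and wood_board below 0.015 m and z of food_box in the frame of wood_board between 0.008 and 0.016 m and angle between food_box's own z axis and vertical below 0.1 rad and contact force between the fingers and food_box below 0.1 N and linear speed of food_box below 0.02 m/s and angular speed of food_box below 0.2 rad/s and angle between the x axis of food_box and the x axis of wood_board, either way round below 0.2 rad), for 0.2 s.
At the end, for the whole second after the job is handed in: Egg within 10 mm of the free pocket, leaning under 20 deg; dish, upside-down mug and box flat on tile, mat and board, each within 15 mm of its centre, box within 11 deg of the board's length; all released and at rest; white egg moved under 10 mm, white mug under 20 mm (all of step 1 and all of step 2 and all of step 3 and all of step 4 and distance of white_egg from where it was at the start of the episode below 0.01 m and distance of white_mug from where it was at the start of the episode below 0.02 m); the robot touches nothing.
It fails at once if the brown egg is squeezed or struck with more than 30 N (contact force between brown_egg and anything else above 30 N).
It fails at once if the white egg is disturbed (moved more than 10 mm) (distance of white_egg from where it was at the start of the episode above 0.01 m).
It fails at once if the white mug is pushed (more than 20 mm) (distance of white_mug from where it was at the start of the episode above 0.02 m).
It also fails if it takes over 138 s, if anything falls off the work surface, if the arm or the gripper's body presses on something with over 40 N, if the wrist force passes 120 N, or if a joint passes its speed limit or range.

## Robot

A 6-joint arm with a two-finger parallel gripper is mounted at the origin on the work surface. World frame = base frame: x ahead of the robot, y to its left, z up, the work surface at z = 0. Lengths are in mm, angles in rad, forces in N, time in s.
With the tool pointing down it reaches from about 425 to 1125 mm from the base axis. Payload 14.9 kg.
Tool frame: the origin (TCP) lies midway between the tips of the shut fingers; the grasp point (between the pads) lies 19 mm behind it; z points along the fingers, y is the line along which they close (so a half turn about z gives the same grasp; the last joint's range is limited). The gripper opens to 91 mm and grips with 3 to 60 N. Pads are 32 mm wide; open, the fingers measure 118 mm over their backs; the gripper's body (76 mm by 178 mm) begins 60 mm behind the grasp point.
Start: joints at [1.173, 0.379, 1.734, -0, 1.028, -0.033], TCP at [249.742, 653.947, 213.932] pointing down, gripper open.
Joint ranges: [-2.77, 2.77], [-0.74, 2.19], [0, 2.66], [-1.06, 4.2], [0.31, 2.87], [-3.08, 3.08]. Speed limits (rad/s): [1.89, 1.89, 2.39, 3.14, 3.14, 3.14].

## Interface

Orientations are given as a rotation vector (axis times angle).
In Python, from station import * gives the robot as it stands. The module is installed in compiled form; this text tells all that it offers.
- The arm moves only by the shell command python3 -m pendant 'ROWS' [FORCE]. ROWS is rows parted by semicolons, their numbers by spaces, 1 to 10 of them, each of 7 numbers: the finger opening in mm, then dx, dy, dz in mm, then a rotation vector rx, ry, rz in rad; each row is the pose to reach, as a shift and turn from the pose commanded when the command began, along the tool's axes at that moment; what a row does not reach only later rows make up. A row lasts 1/8 s, in which the tool goes at most 62.5 mm and 0.188 rad, less where a joint would pass 70% of its speed; a pose out of reach is approached as far as the arm can. The fingers move at their own pace and stop on an object; FORCE is the grip in N (left out, the last holds). Time passes only in rows, so rows that do not move let the fingers close. It prints the time, the measured TCP pose, the force, the opening and the grip force at its end.
- sense(): the state, without advancing time (a new reading comes with each control period).
- snapshot(name): name is "side" or "top"; returns a dict with "frame" (400x640x3 uint8, red, green, blue), "mtx" (3x3 intrinsics, pixels), "rvec" (rotation vector, rad) and "tvec" (3), from world to camera coordinates, as OpenCV has them. Camera axes: x right, y down, z forward; pixel columns grow to the right and rows downward; lengths in mm; the calibration is good to about 2 mm. A picture is of the moment at which its call begins. There is no depth.
- sign_off(): hands the job in; it is judged then, once.
Trained networks look in a picture, given as the dict that the camera call returned (one of the last four; its "shot" number tells which), for a name from the list of things; names that differ only in an ending like _2 or _b are one class to them, and where a whole thing is asked for, a point or a joint stands for the part that bears it (a point fixed in the world has none). Each returns a list of dicts, best first, with "conf" (0 to 1); they miss things now and then, are a little off and sometimes report something else, mostly with a low value. They report only what shows in the picture. A call takes as long as a camera call. They do not tell look-alikes from the thing itself.
- spot_in(picture, thing): "location" ([column, row] in pixels, amid what is visible of it).
- outline_of(picture, thing): "mask" (400x640 bool, what is visible of it) and "location" ([column, row] in pixels, amid what is visible of it).
- tip_of(picture, thing): "location" ([column, row] in pixels: a listed point, or the origin of a listed thing).
The state is a dict: "t": time; "joints": joint angles; "qd": joint speeds; "tau": joint torques, N m; "tcp_pos": TCP position; "eef_rot": TCP orientation; "force": force on the tool from outside, world axes, zero at the start; "ft_torque": the same for the moment, N m; "grip_width": finger opening in mm; "finger_force": force on a finger pad.
Only numpy, scipy, OpenCV 4.12 (cv2) and the standard library are available. Lean on these libraries where they do the work, as an engineer would, in place of code of your own. Each camera call takes 0.05 s, during which the arm holds its last target. There are 200 camera calls.

## Working session

There is one attempt and no reset: what is moved stays moved. The work goes in short steps, Python scripts to look and compute and a shell command to move; the robot and the scene stay as the last step left them, time stands still between calls to the robot, and variables do not carry over. Pictures are saved under pics/ and viewed, at most 14 in all, crops included, and the job is handed in when it is done.

```bash
mkdir -p pics; python3 - <<'E'
from station import *
import cv2
s=sense();print({k:(v if not hasattr(v,'round') else v) for k,v in s.items()})
for n in("side","top"):
    p=snapshot(n);cv2.imwrite(f"pics/{n}0.png",p["frame"][:,:,::-1])
    print(n,p["mtx"],p["rvec"],p["tvec"])
    for t in "brown_egg glass_dish blue_mug food_box free_pocket white_tile blue_mat wood_board white_egg white_mug".split():
        print(t,[(round(d["conf"],2),[round(float(x)) for x in d["location"]]) for d in tip_of(p,t)],[(round(d["conf"],2),[round(float(x)) for x in d["location"]]) for d in spot_in(p,t)])
E
```

```text
{'t': 0.0, 'joints': array([ 1.17268466e+00,  3.79391886e-01,  1.73476649e+00,  2.20339468e-05,
        1.02848524e+00, -3.32918279e-02]), 'qd': array([ 0.00049326,  0.00058833,  0.00091498,  0.00203034, -0.00132042,
       -0.00173926]), 'tau': array([-1.02071564e-03, -7.63726115e+01, -4.34358108e+01,  6.51228684e-02,
        4.25355148e-02, -2.46627610e-05]), 'tcp_pos': array([249.59324733, 653.57992875, 213.30698672]), 'eef_rot': array([-5.69858373e-01, -3.08922873e+00,  1.60613545e-03]), 'force': array([-0.01382715,  0.05851599, -0.45422749]), 'ft_torque': array([-0.04794071, -0.01549552, -0.00203503]), 'finger_force': 0.0, 'grip_width': 91.20362205479096}
side [[470.13603026   0.         326.18227318]
 [  0.         470.13603026 193.57325763]
 [  0.           0.           1.        ]] [ 2.25850579 -0.54457681  0.22439327] [-507.52335185  222.61313834 1035.55975685]
brown_egg [(0.87, [349, 286]), (0.37, [267, 196])] []
glass_dish [(0.89, [344, 376]), (0.75, [402, 359]), (0.26, [246, 158])] [(0.81, [406, 354]), (0.71, [347, 291]), (0.68, [342, 376])]
blue_mug [(0.76, [344, 309])] 
[... 794 characters left out ...]
]), (0.61, [481, 215]), (0.55, [476, 266]), (0.3, [392, 175])] [(0.81, [485, 213]), (0.76, [476, 270]), (0.67, [449, 240])]
blue_mug [(0.77, [446, 244]), (0.19, [232, 151])] [(0.71, [440, 242]), (0.66, [459, 241])]
food_box [(0.77, [431, 239])] [(0.88, [431, 231])]
free_pocket [(0.87, [231, 153]), (0.76, [310, 137])] [(0.92, [227, 160]), (0.85, [303, 149])]
white_tile [(0.61, [362, 246]), (0.51, [234, 154])] [(0.93, [358, 246])]
blue_mat [(0.68, [256, 239])] [(0.71, [257, 240]), (0.33, [395, 175])]
wood_board [(0.74, [396, 174])] [(0.63, [397, 175])]
white_egg [(0.53, [224, 180])] [(0.56, [220, 178]), (0.32, [397, 174])]
white_mug [(0.86, [181, 238])] [(0.86, [173, 240]), (0.48, [427, 228])]
```

```bash
python3 -c "
import cv2
a=cv2.imread('pics/side0.png');cv2.imwrite('pics/sidec.png',cv2.resize(a[130:400,200:450],None,fx=2.2,fy=2.2,interpolation=2))"
```

```text
(no output)
```

View pics/side0.png

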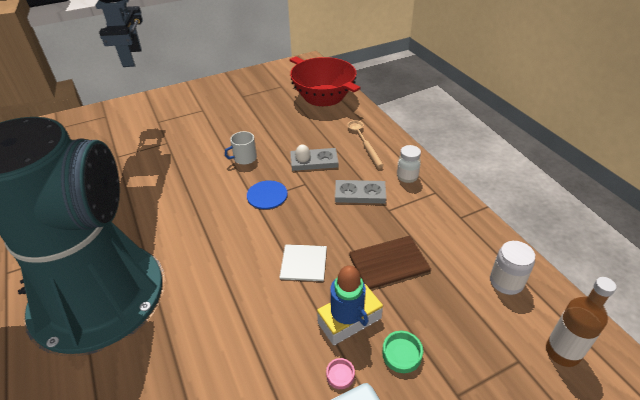

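View pics/top0.png

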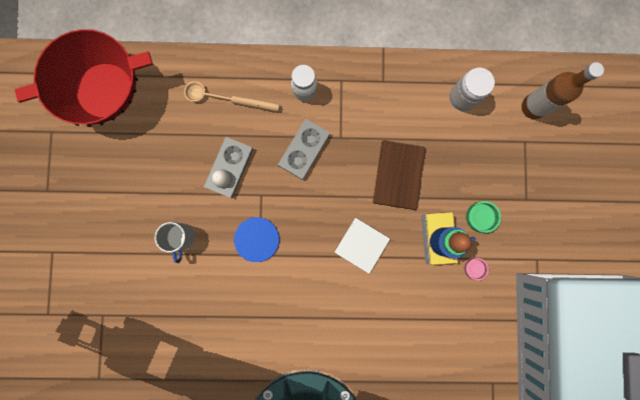

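View pics/sidec.png

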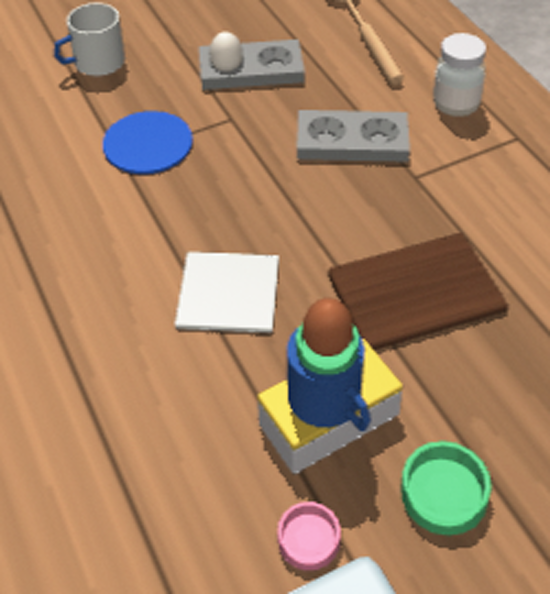

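The tray with the white egg is the leftmost one: its free pocket is at top (231,153) and side (325,160). The tower is at top (445,240), with the bigger green dish at (484,215) and the pink one at (476,268) as look-alikes. Next I measure poses.

```bash
cat > h.py <<'E'
from station import *
import cv2,numpy as np
from scipy.spatial.transform import Rotation as Ro
def bp(p,uv,z):
    R=cv2.Rodrigues(p["rvec"])[0];c=-R.T@p["tvec"]
    d=np.c_[np.atleast_2d(cv2.undistortPoints(np.float64(uv).reshape(-1,1,2),p["mtx"],None).reshape(-1,2)),np.ones(np.size(uv)//2)]@R
    return c+d*((z-c[2])/d[:,2])[:,None]
def tri(ps,uvs):
    P=[p["mtx"]@np.c_[cv2.Rodrigues(p["rvec"])[0],p["tvec"]] for p in ps]
    X=cv2.triangulatePoints(P[0],P[1],np.float64(uvs[0]),np.float64(uvs[1])).ravel();return X[:3]/X[3]
def rect(pts): # centre, long-axis angle, size
    (c,s,a)=cv2.minAreaRect(np.float32(pts[:,:2]))
    if s[0]<s[1]: a+=90;s=s[::-1]
    return np.round(c,1),round((a+90)%180-90,1),np.round(s,1)
def outl(p,t,near,r=30):
    for d in outline_of(p,t):
        if np.hypot(*(np.array(d["location"])-near))<r: return d["mask"]
def uv(m): return np.argwhere(m)[:,::-1]
def down(pos,ang): # tool pointing down, closing axis (tool y) at world angle ang deg; rows from the present command
    s=sense();R=Ro.from_rotvec(s["eef_rot"]);y=R.as_matrix()[:,1];cur=np.degrees(np.arctan2(y[1],y[0]))
    d=(ang-cur+90)%180-90
    print("shift",np.round(R.inv().apply(np.array(pos)-s["tcp_pos"]),1),"cur closing ang",round(cur,1),"rz(tool) options",np.round(np.radians([-d,-d+180,-d-180]),3),"j6",s["joints"][5].round(2), "toolz",R.as_matrix()[:,2].round(3))
E
python3 - <<'E'
from h import *
T,S=snapshot("top"),snapshot("side")
for t,z,nt,ns in [("white_tile",8,(362,246),(302,262)),("wood_board",12,(398,175),(388,263)),("blue_mat",6,(257,240),(267,195)),("free_pocket",18,(228,165),(315,158))]:
    for p,n in((T,nt),(S,ns)):
        m=outl(p,t,n)
        if m is not None:
            w=bp(p,uv(m),z);print(t,rect(w),"circ",np.round(cv2.minEnclosingCircle(np.float32(w[:,:2]))[0]),len(w))
for t,z,nt,ns in [("free_pocket",5,(231,153),(325,160)),("white_egg",5,(224,180),(302,162)),("white_mug",0,(181,238),(246,158))]:
    for p,n in((T,nt),(S,ns)):
        for d in tip_of(p,t):
            if np.hypot(*(np.array(d["location"])-n))<15: print(t,bp(p,d["location"],z).round(1))
yl=[]
for p,(a,b,c,e) in((T,(400,190,500,290)),(S,(300,260,400,350))):
    f=p["frame"].astype(int);m=(f[...,0]>140)&(f[...,1]>110)&(f[...,2]<0.6*f[...,1])&(f[...,0]>f[...,1]);k=np.zeros_like(m);k[b:e,a:c]=m[b:e,a:c]
    w=bp(p,uv(k),50);yl.append(w);print("lid",rect(w),len(w))
print("lid both",rect(np.vstack(yl)))
for t,z in(("brown_egg",125),("glass_dish",120),("blue_mug",50),("food_box",0)):
    c=[]
    for p,n in((T,(448,242)),(S,(347,300))):
        m=outl(p,t,n,28)
        tp=[d["location"] for d in tip_of(p,t) if np.hypot(*(np.array(d["location"])-n))<25]
        if tp: print(t,"tip",bp(p,tp[0],z).round(1)[0])
        if m is not None:
            (q,r)=cv2.minEnclosingCircle(np.float32(uv(m)));c.append(uv(m).mean(0));print("  px c",c[-1].round(1),"n",m.sum(),"bp circ",[np.round(x) for x in cv2.minEnclosingCircle(np.float32(bp(p,uv(m),z+{'brown_egg':22,'glass_dish':18,'blue_mug':70,'food_box':50}[t])[:,:2]))])
    if len(c)==2: print("  tri",tri((T,S),c).round(1))
E
```

```text
white_tile (array([ 442.8, -128.8]), -29.8, array([102.4, 100.8])) circ [ 443. -129.] 1685
white_tile (array([ 444.6, -132.8]), 60.2, array([102.7,  98.3])) circ [ 445. -132.] 1446
wood_board (array([ 618.2, -218.2]), -7.9, array([159.9, 109.6])) circ [ 619. -219.] 2774
wood_board (array([ 618.9, -224.7]), -8.2, array([163.8, 117.5])) circ [ 620. -221.] 2727
blue_mat (array([454.1, 128.1]), 1.5, array([106.8, 106.8])) circ [455. 129.] 1608
blue_mat (array([453.9, 127. ]), -80.0, array([111.3, 108.3])) circ [454. 127.] 917
free_pocket (array([628.1, 199.9]), -21.9, array([135.6,  77.6])) circ [628. 200.] 1482
free_pocket (array([626.6, 190.9]), -20.4, array([133.5,  90.9])) circ [626. 190.] 727
free_pocket [[664.4 194.4   5. ]]
free_pocket [[665.1 190.8   5. ]]
white_egg [[606.6 212.2   5. ]]
white_egg [[599.2 210.6   5. ]]
white_mug [[451.7 319.9   0. ]]
white_mug [[456.7 308.3   0. ]]
lid (array([ 463.8, -311.2]), 4.8, array([120.8,  65.3])) 722
lid (array([ 464.1, -314.3]), 4.5, array([121.4,  66. ])) 667
lid both (array([ 464. , -312.9]), 4.8, array([121.2,  68.6]))
brown_egg tip 
[... 312 characters left out ...]
irc [array([ 459., -308.]), np.float64(25.0)]
glass_dish tip [ 455.6 -310.1  120. ]
  px c [348.1 291.3] n 291 bp circ [array([ 454., -323.]), np.float64(30.0)]
  tri [ 462.1 -309.    99.4]
blue_mug tip [ 450.5 -325.6   50. ]
  px c [441.7 241.5] n 444 bp circ [array([ 460., -310.]), np.float64(49.0)]
blue_mug tip [ 457.2 -312.3   50. ]
  px c [348.2 309.3] n 899 bp circ [array([ 442., -345.]), np.float64(52.0)]
  tri [ 458.2 -313.9   46.9]
food_box tip [ 463.2 -305.2    0. ]
  px c [434.8 235.5] n 925 bp circ [array([ 464., -305.]), np.float64(66.0)]
food_box tip [ 465.6 -316.9    0. ]
  px c [348.9 319. ] n 1320 bp circ [array([ 460., -328.]), np.float64(74.0)]
  tri [ 467.1 -310.     1. ]
```

```bash
python3 - <<'E'
from h import *
a=cv2.imread('pics/top0.png');b=cv2.imread('pics/side0.png')
g=lambda i,x,y,w,h,f:cv2.resize(i[y:y+h,x:x+w],None,fx=f,fy=f,interpolation=2)
L=np.hstack([g(a,195,125,70,80,5.6),g(a,410,200,70,80,5.6)])
M=np.hstack([g(b,285,135,60,45,6.5),g(b,310,255,80,45*80//60,6.5)[:292,:390]])
M=cv2.resize(M,(L.shape[1],int(M.shape[0]*L.shape[1]/M.shape[1])))[:150] if 0 else L
cv2.imwrite('pics/crop1.png',L)
E
```

```text
(no output)
```

View pics/crop1.png

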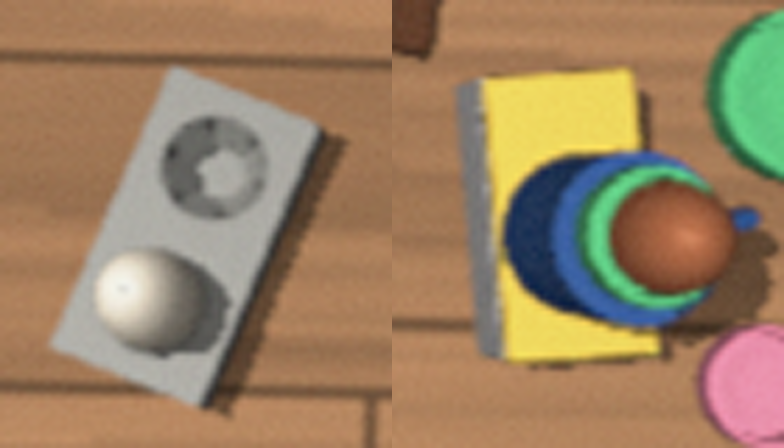

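Left crop: pocket rim is centred at top pixel (233.2,154.8), with tray corners at (225.7,137.1), (252.5,147.9), (203.9,186.6) and (231.6,197.9). Right crop: the mug handle shows at top (473,238.8), pointing to −y.

```bash
python3 - <<'E'
from h import *
T,S=snapshot("top"),snapshot("side")
c=bp(T,np.array([(172,68),(322,128),(205,408),(50,345)])/5.6+[195,125],18);print("tray",rect(c))
print("rim",bp(T,(233.2,154.8),18),"pit",bp(T,(234.5,156.1),5))
h=tri((T,S),[(473,238.8),(363.6,317.3)]);print("handle",h)
for z in(60,95,106):
  w=bp(T,(473,238.8),z)[0]-[458,-315,0];v=bp(S,(363.6,317.3),z)[0]-[458,-315,0];print(z,w.round(),v.round(),np.degrees(np.arctan2(w[1],w[0])),np.degrees(np.arctan2(v[1],v[0])))
for n,t,z in(("green",(485,213),18),("pink",(476,269),18)):print(n,bp(T,t,z))
down((458,-315,200),5)
print(T["frame"].shape)
E
```

```text
tray (array([626.9, 197.9]), -21.1, array([132.1,  72.5]))
rim [[657.75240641 187.7483142   18.        ]] pit [[657.28873613 187.47740307   5.        ]]
handle [ 462.66547157 -368.45290591   90.92054266]
60 [  5. -66.  60.] [ 15. -37.  60.] -85.55831871137902 -67.22985832668412
95 [  5. -52.  95.] [  3. -56.  95.] -84.15813351904745 -87.15424795404338
106 [  5. -48. 106.] [ -1. -61. 106.] -83.54464599157053 -91.13484259325662
green [[ 526.21019171 -429.15421849   18.        ]]
pink [[ 390.48140941 -405.03811422   18.        ]]
shift [-540.3 -830.8   13.9] cur closing ang 69.1 rz(tool) options [ 1.119  4.26  -2.023] j6 -0.03 toolz [-0. -0. -1.]
(400, 640, 3)
```

```bash
python3 - <<'E'
from h import *
S=snapshot("side");print(bp(S,(325,155.9),18))
for p in((560,120,260),(458,-315,230),(458,-315,141)): down(p,69)
E
```

```text
[[660.01171417 187.51892342  18.        ]]
shift [-480.3 -388.1  -46.1] cur closing ang 69.1 rz(tool) options [ 2.000e-03  3.143e+00 -3.140e+00] j6 -0.03 toolz [-0. -0. -1.]
shift [-540.2 -830.9  -16.1] cur closing ang 69.1 rz(tool) options [ 2.000e-03  3.143e+00 -3.140e+00] j6 -0.03 toolz [-0. -0. -1.]
shift [-540.3 -830.9   72.9] cur closing ang 69.1 rz(tool) options [ 2.000e-03  3.143e+00 -3.140e+00] j6 -0.03 toolz [-0. -0. -1.]
```

```bash
python3 -m pendant '91 -240 -194 -46 0 0 0;91 -480 -388 -46 0 0 0;91 -480 -388 -46 0 0 0;91 -480 -388 -46 0 0 0;91 -480 -388 -46 0 0 0;91 -480 -388 -46 0 0 0;91 -480 -388 -46 0 0 0;91 -480 -388 -46 0 0 0;91 -480 -388 -46 0 0 0;91 -480 -388 -46 0 0 0' 5
python3 -c "
from h import *
for p in((560,120,260),(458,-315,235)): down(p,69)"
```

```text
t: 5.1
tcp_pos: [560.6, 118.2, 260.4]
eef_rot: [0.57, 3.089, 0.0]
force: [0.5, 0.7, -0.9]
grip_width: 91.0
finger_force: 0.0
shift [1.3 1.5 0.4] cur closing ang 69.1 rz(tool) options [ 1.000e-03  3.143e+00 -3.140e+00] j6 -1.04 toolz [ 0.001  0.    -1.   ]
shift [ -58.8 -441.3   25.3] cur closing ang 69.1 rz(tool) options [ 1.000e-03  3.143e+00 -3.140e+00] j6 -1.04 toolz [ 0.001  0.    -1.   ]
```

```bash
python3 -m pendant '91 -60 -443 25 0 0 0;91 -60 -443 25 0 0 0;91 -60 -443 25 0 0 0;91 -60 -443 25 0 0 0;91 -60 -443 25 0 0 0;91 -60 -443 25 0 0 0;91 -60 -443 25 0 0 0;91 -60 -443 25 0 0 0;91 -60 -443 25 0 0 0;91 -60 -443 25 0 0 0' 5
python3 - <<'E'
from h import *
down((458,-315,141),69)
T,S=snapshot("top"),snapshot("side")
cv2.imwrite("pics/a.png",np.hstack([cv2.resize(S["frame"][200:340,280:420,::-1],(400,400)),cv2.resize(T["frame"][180:300,390:510,::-1],(400,400))]))
E
```

```text
t: 6.35
tcp_pos: [458.1, -313.9, 235.0]
eef_rot: [-0.568, -3.09, -0.0]
force: [0.7, 0.3, 0.0]
grip_width: 91.1
finger_force: 0.0
shift [-0.3 -1.1 94. ] cur closing ang 69.2 rz(tool) options [ 3.000e-03  3.144e+00 -3.139e+00] j6 -1.85 toolz [ 0.  0. -1.]
```

View pics/a.png

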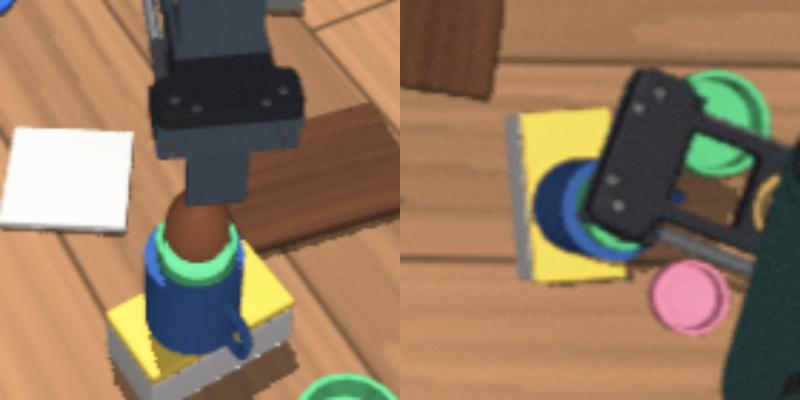

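The side crop shows the open gripper hovering over the egg, roughly aligned. I descend to 142 mm and close gently.

```bash
python3 -m pendant '91 0 -1 20 0 0 0;91 0 -1 45 0 0 0;91 0 -1 70 0 0 0;91 0 -1 85 0 0 0;91 0 -1 93 0 0 0;91 0 -1 93 0 0 0;91 0 -1 93 0 0 0' 5
python3 -m pendant '40 0 0 0 0 0 0;40 0 0 0 0 0 0;40 0 0 0 0 0 0;40 0 0 0 0 0 0;40 0 0 0 0 0 0;40 0 0 0 0 0 0;40 0 0 0 0 0 0;40 0 0 0 0 0 0' 5
```

```text
t: 7.32
tcp_pos: [457.8, -316.2, 142.7]
eef_rot: [0.57, 3.089, -0.001]
force: [0.5, 0.1, 0.0]
grip_width: 91.2
finger_force: 0.0
t: 8.32
tcp_pos: [457.4, -316.0, 141.9]
eef_rot: [-0.57, -3.089, 0.0]
force: [0.3, -1.0, 0.2]
grip_width: 43.3
finger_force: 5.0
```

```bash
python3 -m pendant '40 0 0 -5 0 0 0;40 0 0 -15 0 0 0;40 0 0 -30 0 0 0;40 0 0 -50 0 0 0;40 0 0 -70 0 0 0;40 0 0 -80 0 0 0;40 0 0 -80 0 0 0'
python3 - <<'E'
from h import *
for p in((560,-60,225),(659,188,150),(659,188,22)): down(p,68.9)
T,S=snapshot("top"),snapshot("side")
cv2.imwrite("pics/b.png",np.hstack([cv2.resize(S["frame"][160:340,260:440,::-1],(400,400)),cv2.resize(T["frame"][180:300,390:510,::-1],(400,400))]))
E
```

```text
t: 9.2
tcp_pos: [457.7, -316.2, 222.8]
eef_rot: [0.57, 3.088, -0.001]
force: [-0.7, 0.8, 0.0]
grip_width: 43.6
finger_force: 5.0
shift [ -4.2 275.8  -2.3] cur closing ang 69.1 rz(tool) options [ 3.000e-03  3.145e+00 -3.138e+00] j6 -1.85 toolz [ 0.001 -0.001 -1.   ]
shift [ -8.1 542.9  72.6] cur closing ang 69.1 rz(tool) options [ 3.000e-03  3.145e+00 -3.138e+00] j6 -1.85 toolz [ 0.001 -0.001 -1.   ]
shift [ -7.9 542.9 200.6] cur closing ang 69.1 rz(tool) options [ 3.000e-03  3.145e+00 -3.138e+00] j6 -1.85 toolz [ 0.001 -0.001 -1.   ]
```

View pics/b.png

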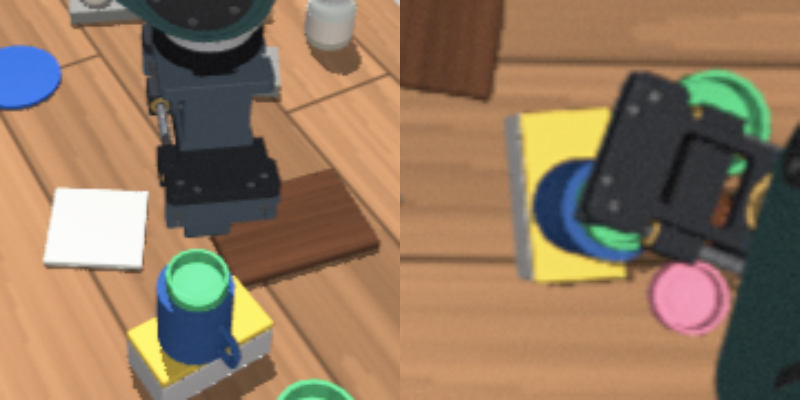

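The egg is in the gripper and the dish stayed on the mug. I carry it to the pocket.

```bash
python3 -m pendant '40 0 15 0 0 0 0;40 -1 45 0 0 0 0;40 -2 85 0 0 0 0;40 -3 130 0 0 0 0;40 -4 180 0 0 0 0;40 -4 230 0 0 0 0;40 -5 275 0 0 0 0;40 -5 305 0 0 0 0;40 -5 320 0 0 0 0;40 -5 320 0 0 0 0'
python3 -m pendant '40 0 15 0 0 0 0;40 -1 45 0 0 0 0;40 -2 85 0 0 0 0;40 -2 130 10 0 0 0;40 -2 170 20 0 0 0;40 -3 200 30 0 0 0;40 -3 218 50 0 0 0;40 -3 223 70 0 0 0;40 -3 223 80 0 0 0;40 -3 223 80 0 0 0'
python3 - <<'E'
from h import *
down((659,188,22),68.9)
T,S=snapshot("top"),snapshot("side")
cv2.imwrite("pics/c.png",np.hstack([cv2.resize(S["frame"][90:210,260:380,::-1],(400,400)),cv2.resize(T["frame"][100:220,170:290,::-1],(400,400))]))
E
```

```text
t: 10.55
tcp_pos: [576.1, -18.2, 221.6]
eef_rot: [-0.568, -3.089, 0.0]
force: [-0.7, -0.7, -1.6]
grip_width: 43.6
finger_force: 5.0
t: 11.8
tcp_pos: [658.0, 187.6, 141.2]
eef_rot: [-0.571, -3.088, 0.001]
force: [0.7, -0.2, -0.3]
grip_width: 43.3
finger_force: 5.0
shift [ -0.9   0.8 119.2] cur closing ang 69.1 rz(tool) options [ 3.000e-03  3.144e+00 -3.139e+00] j6 -0.96 toolz [-0.001 -0.    -1.   ]
```

View pics/c.png

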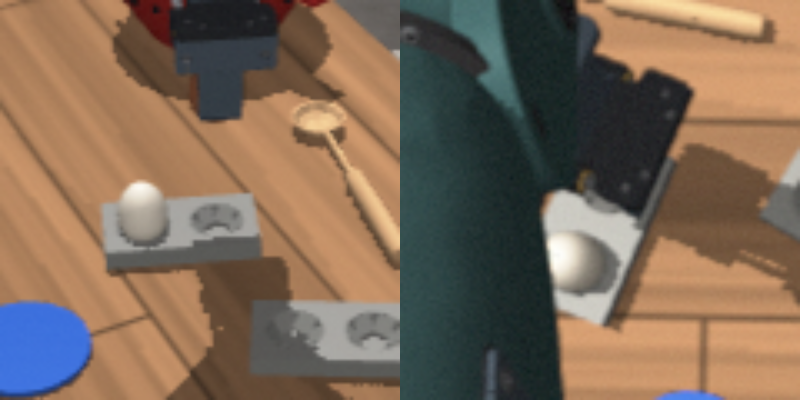

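The egg is still held, and the gripper is above the free pocket, clear of the white egg. I lower it gently and watch the force.

```bash
python3 -m pendant '40 -1 1 15 0 0 0;40 -1 1 40 0 0 0;40 -1 1 65 0 0 0;40 -1 1 85 0 0 0;40 -1 1 97 0 0 0;40 -1 1 105 0 0 0;40 -1 1 110 0 0 0;40 -1 1 113 0 0 0;40 -1 1 113 0 0 0'
python3 -m pendant '40 0 0 1 0 0 0;40 0 0 2 0 0 0;40 0 0 3 0 0 0;40 0 0 4 0 0 0;40 0 0 4 0 0 0;40 0 0 4 0 0 0'
```

```text
t: 13.02
tcp_pos: [660.0, 189.1, 29.1]
eef_rot: [0.57, 3.089, 0.0]
force: [-0.0, -0.4, -0.2]
grip_width: 43.6
finger_force: 5.0
t: 13.78
tcp_pos: [659.9, 189.0, 25.0]
eef_rot: [0.57, 3.089, 0.0]
force: [0.1, -0.1, -0.8]
grip_width: 43.3
finger_force: 5.0
```

```bash
python3 -m pendant '40 0 0 1 0 0 0;40 0 0 2 0 0 0;40 0 0 2 0 0 0'; python3 -m pendant '40 0 0 1 0 0 0;40 0 0 1 0 0 0;40 0 0 1 0 0 0'
```

```text
t: 14.15
tcp_pos: [659.8, 189.1, 22.9]
eef_rot: [-0.57, -3.089, 0.0]
force: [-0.5, -0.3, 0.4]
grip_width: 43.5
finger_force: 5.0
t: 14.52
tcp_pos: [659.8, 189.2, 22.0]
eef_rot: [-0.57, -3.089, -0.0]
force: [-4.0, 2.8, 3.6]
grip_width: 43.7
finger_force: 5.0
```

```bash
python3 -m pendant '40 1 0 0 0 0 0;40 2 0 0 0 0 0;40 2 0 0 0 0 0;40 2 0 0 0 0 0'
```

```text
t: 15.02
tcp_pos: [658.4, 189.7, 22.1]
eef_rot: [0.57, 3.089, 0.0]
force: [3.7, -0.2, 2.8]
grip_width: 43.4
finger_force: 5.0
```

```bash
python3 -m pendant '40 -1 0 0 0 0 0;40 -1 0 0 0 0 0;40 -1 0 0 0 0 0'; python3 -m pendant '48 0 0 0 0 0 0;52 0 0 0 0 0 0;60 0 0 0 0 0 0;75 0 0 0 0 0 0;85 0 0 0 0 0 0;91 0 0 0 0 0 0;91 0 0 0 0 0 0;91 0 0 0 0 0 0'
python3 -m pendant '91 0 0 -10 0 0 0;91 0 0 -30 0 0 0;91 0 0 -60 0 0 0;91 0 0 -100 0 0 0;91 0 0 -140 0 0 0;91 0 0 -180 0 0 0;91 0 0 -200 0 0 0;91 0 0 -200 0 0 0'
python3 - <<'E'
from h import *
T,S=snapshot("top"),snapshot("side")
cv2.imwrite("pics/d.png",np.hstack([cv2.resize(S["frame"][100:200,270:370,::-1],(400,400)),cv2.resize(S["frame"][240:340,300:400,::-1],(400,400))]))
for t,z in(("brown_egg",5),("glass_dish",138),("blue_mug",120)):
  for p in(T,S):
    for d in outline_of(p,t)[:4]:
      w=bp(p,uv(d["mask"]),z);c,r=cv2.minEnclosingCircle(np.float32(w[:,:2]));print(t,p is T,round(d["conf"],2),np.round(d["location"]),np.round(c,1),round(r,1))
for q in((458,-315,250),): down(q,5)
E
```

```text
t: 15.4
tcp_pos: [658.9, 189.5, 21.9]
eef_rot: [-0.57, -3.089, -0.0]
force: [1.2, 1.0, 0.9]
grip_width: 43.7
finger_force: 5.0
t: 16.4
tcp_pos: [658.9, 189.4, 21.9]
eef_rot: [-0.57, -3.089, 0.0]
force: [-0.1, 0.7, -0.3]
grip_width: 90.7
finger_force: 0.0
t: 17.4
tcp_pos: [659.5, 189.6, 223.6]
eef_rot: [0.569, 3.087, 0.002]
force: [-0.4, 0.8, -0.7]
grip_width: 90.8
finger_force: 0.0
brown_egg False 0.65 [325. 150.] [677.2 222.3] 42.0
glass_dish True 0.83 [476. 269.] [ 401.3 -353. ] 26.0
glass_dish True 0.7 [482. 214.] [ 509.9 -370.7] 37.5
glass_dish True 0.63 [459. 242.] [ 457.7 -313. ] 27.9
glass_dish False 0.92 [341. 376.] [ 360.8 -464.6] 25.5
glass_dish False 0.88 [405. 353.] [ 470.3 -477.3] 38.9
glass_dish False 0.6 [349. 287.] [ 455.2 -321.7] 31.4
blue_mug True 0.67 [442. 239.] [ 455.8 -309.1] 46.5
blue_mug False 0.74 [347. 309.] [ 442.6 -345.6] 52.5
blue_mug False 0.62 [317. 160.] [572.2  70.7] 65.4
shift [   7.5 -542.7  -28.6] cur closing ang 69.1 rz(tool) options [ 1.119  4.26  -2.023] j6 -0.96 toolz [-0.001 -0.    -1.   ]
```

View pics/d.png

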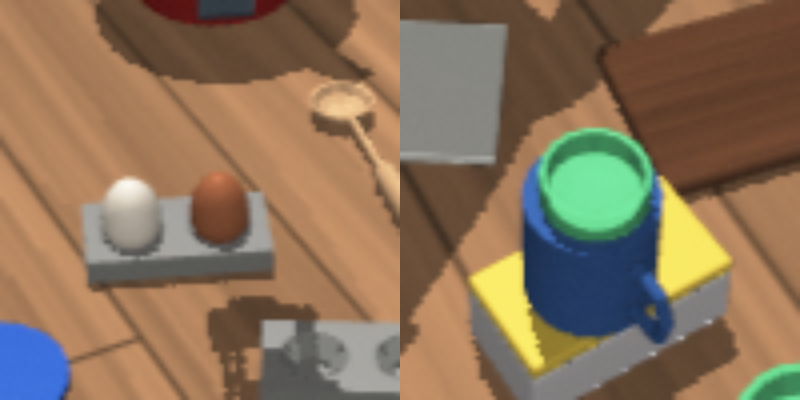

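The egg stands upright in the pocket. Now the dish, with the closing axis at 5°.

```bash
python3 -m pendant '91 2 -60 -20 0 0 0.18;91 4 -120 -28 0 0 0.36;91 5 -180 -28 0 0 0.54;91 6 -240 -28 0 0 0.72;91 7 -300 -28 0 0 0.9;91 7 -360 -28 0 0 1.08;91 7 -420 -28 0 0 1.119;91 7 -480 -28 0 0 1.119;91 7 -530 -28 0 0 1.119;91 7 -542 -28 0 0 1.119'
python3 -c "
from h import *
for p in((457.5,-314,150),(457.5,-314,124)): down(p,5)"
```

```text
t: 19.05
tcp_pos: [458.0, -316.6, 249.7]
eef_rot: [-2.126, -2.313, 0.0]
force: [-0.0, -0.4, 0.0]
grip_width: 90.9
finger_force: 0.0
shift [ 2.6 -0.2 99.7] cur closing ang 4.8 rz(tool) options [-3.000e-03  3.139e+00 -3.145e+00] j6 -0.73 toolz [-0.  0. -1.]
shift [  2.6  -0.2 125.7] cur closing ang 4.8 rz(tool) options [-3.000e-03  3.139e+00 -3.145e+00] j6 -0.73 toolz [-0.  0. -1.]
```

```bash
python3 -m pendant '91 2.5 0 25 0 0 0;91 2.5 0 60 0 0 0;91 2.5 0 90 0 0 0;91 2.5 0 110 0 0 0;91 2.5 0 120 0 0 0;91 2.5 0 125 0 0 0;91 2.5 0 125.5 0 0 0;91 2.5 0 125.5 0 0 0' 10
python3 -m pendant '45 0 0 0 0 0 0;45 0 0 0 0 0 0;45 0 0 0 0 0 0;45 0 0 0 0 0 0;45 0 0 0 0 0 0;45 0 0 0 0 0 0;45 0 0 0 0 0 0;45 0 0 0 0 0 0' 10
```

```text
t: 20.05
tcp_pos: [459.1, -312.2, 125.1]
eef_rot: [2.122, 2.315, 0.0]
force: [0.0, -0.9, 0.6]
grip_width: 90.9
finger_force: 0.0
t: 21.05
tcp_pos: [458.8, -312.0, 124.5]
eef_rot: [-2.123, -2.316, 0.0]
force: [-0.7, 0.3, 1.9]
grip_width: 53.5
finger_force: 10.0
```

```bash
python3 -m pendant '45 0 0 -3 0 0 0;45 0 0 -10 0 0 0;45 0 0 -25 0 0 0;45 0 0 -50 0 0 0;45 0 0 -75 0 0 0;45 0 0 -80 0 0 0;45 0 0 -80 0 0 0'
python3 - <<'E'
from h import *
for p in((443.5,-130,100),(443.5,-130,12)): down(p,5)
S=snapshot("side")
cv2.imwrite("pics/e.png",cv2.resize(S["frame"][180:340,280:440,::-1],(500,500)))
E
```

```text
t: 21.92
tcp_pos: [458.8, -311.9, 204.6]
eef_rot: [2.122, 2.316, 0.0]
force: [-0.3, 0.3, -1.3]
grip_width: 53.5
finger_force: 10.0
shift [182.6   0.5 104.5] cur closing ang 5.0 rz(tool) options [-0.     3.141 -3.142] j6 -0.73 toolz [ 0. -0. -1.]
shift [182.6   0.5 192.5] cur closing ang 5.0 rz(tool) options [-0.     3.141 -3.142] j6 -0.73 toolz [ 0. -0. -1.]
```

View pics/e.png

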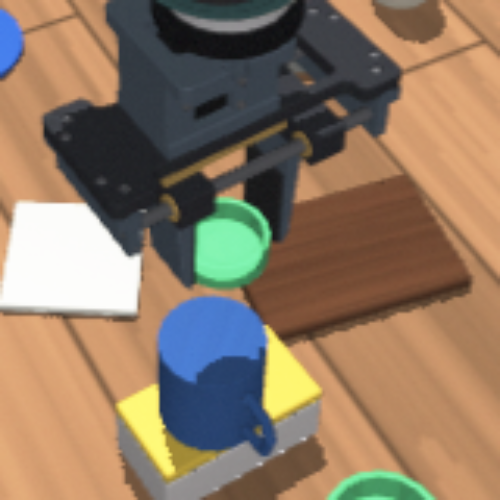

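The dish is held level and the mug is undisturbed. Next, the tile.

```bash
python3 -m pendant '45 15 0 0 0 0 0;45 45 0 0 0 0 0;45 85 0 0 0 0 0;45 125 0 10 0 0 0;45 160 0 40 0 0 0;45 178 0 80 0 0 0;45 182.5 0.5 120 0 0 0;45 182.5 0.5 150 0 0 0;45 182.5 0.5 175 0 0 0;45 182.5 0.5 185 0 0 0'
python3 -m pendant '45 0 0 2 0 0 0;45 0 0 4 0 0 0;45 0 0 5 0 0 0;45 0 0 6 0 0 0;45 0 0 6 0 0 0;45 0 0 6 0 0 0'
```

```text
t: 23.22
tcp_pos: [442.1, -129.1, 18.0]
eef_rot: [-2.121, -2.314, 0.002]
force: [0.2, -0.3, -0.8]
grip_width: 53.7
finger_force: 10.0
t: 23.98
tcp_pos: [443.5, -130.1, 13.5]
eef_rot: [2.123, 2.316, 0.0]
force: [0.3, 0.8, -1.2]
grip_width: 53.7
finger_force: 10.0
```

```bash
python3 -m pendant '45 0 0 0.7 0 0 0;45 0 0 1.2 0 0 0;45 0 0 1.2 0 0 0'
python3 -m pendant '55 0 0 0 0 0 0;60 0 0 0 0 0 0;75 0 0 0 0 0 0;91 0 0 0 0 0 0;91 0 0 0 0 0 0;91 0 0 0 0 0 0;91 0 0 0 0 0 0'
python3 -m pendant '91 0 0 -10 0 0 0;91 0 0 -40 0 0 0;91 0 0 -90 0 0 0;91 0 0 -140 0 0 0;91 0 0 -160 0 0 0;91 0 0 -160 0 0 0;91 0 0 -160 0 0 0'
python3 - <<'E'
from h import *
T,S=snapshot("top"),snapshot("side")
for t,z,n in(("glass_dish",26,((362,246),(303,262))),("blue_mug",120,((450,240),(347,310)))):
  for p,c in zip((T,S),n):
    m=outl(p,t,c,25)
    if m is not None: w=bp(p,uv(m),z);c,r=cv2.minEnclosingCircle(np.float32(w[:,:2]));print(t,np.round(c,1),round(r,1))
f=T["frame"].astype(int);m=(f[...,2]>1.6*f[...,0])&(f[...,2]>1.6*f[...,1])&(f[...,2]>105)
k=np.zeros_like(m);k[210:280,420:480]=m[210:280,420:480]
print("mugbase",cv2.minEnclosingCircle(np.float32(bp(T,uv(k),120)[:,:2])),k.sum())
for p in((457.5,-314,185),(457.5,-314,75)): down(p,5)
cv2.imwrite("pics/f.png",np.hstack([cv2.resize(T["frame"][190:290,310:410,::-1],(400,400)),cv2.resize(T["frame"][190:290,400:500,::-1],(400,400))]))
E
```

```text
t: 24.35
tcp_pos: [443.5, -130.1, 12.4]
eef_rot: [-2.123, -2.316, 0.0]
force: [-1.1, 1.5, 6.2]
grip_width: 53.4
finger_force: 10.0
t: 25.22
tcp_pos: [443.4, -130.1, 12.2]
eef_rot: [-2.123, -2.316, 0.0]
force: [-0.2, -0.2, -0.1]
grip_width: 91.2
finger_force: 0.0
t: 26.1
tcp_pos: [442.9, -129.9, 171.6]
eef_rot: [-2.122, -2.315, 0.001]
force: [0.6, -0.2, -0.9]
grip_width: 91.2
finger_force: 0.0
glass_dish [ 444.5 -140. ] 32.9
blue_mug [ 467.  -315.2] 41.7
blue_mug [ 454.  -340.5] 59.3
mugbase ((465.6932373046875, -323.4271545410156), 35.576778411865234) 268
shift [-184.5   -1.7  -13.5] cur closing ang 5.0 rz(tool) options [-0.     3.141 -3.142] j6 -0.42 toolz [-0.001  0.    -1.   ]
shift [-184.6   -1.6   96.5] cur closing ang 5.0 rz(tool) options [-0.     3.141 -3.142] j6 -0.42 toolz [-0.001  0.    -1.   ]
```

View pics/f.png

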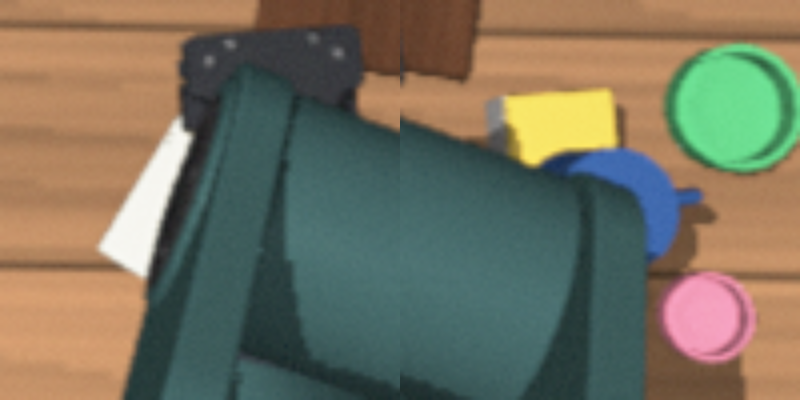

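The arm hides most of the top view, so I move over the mug and check the dish from there.

```bash
python3 -m pendant '91 -40 -1 -14 0 0 0;91 -90 -1 -14 0 0 0;91 -140 -1.5 -14 0 0 0;91 -175 -1.5 -14 0 0 0;91 -184 -1.5 -10 0 0 0;91 -184 -1.5 20 0 0 0;91 -184 -1.5 55 0 0 0;91 -184 -1.5 80 0 0 0;91 -184 -1.5 96 0 0 0;91 -184 -1.5 96 0 0 0' 15
python3 -m pendant '60 0 0 0 0 0 0;60 0 0 0 0 0 0;60 0 0 0 0 0 0;60 0 0 0 0 0 0;60 0 0 0 0 0 0;60 0 0 0 0 0 0' 15
python3 - <<'E'
from h import *
T=snapshot("top")
f=T["frame"].astype(int);m=(f[...,1]>1.3*f[...,0])&(f[...,1]>1.3*f[...,2])&(f[...,1]>100)
k=np.zeros_like(m);k[215:275,335:395]=m[215:275,335:395]
print("dish",cv2.minEnclosingCircle(np.float32(bp(T,uv(k),26)[:,:2])),k.sum())
down((454,128,180),5)
E
```

```text
t: 27.65
tcp_pos: [457.5, -312.8, 75.4]
eef_rot: [-2.121, -2.315, 0.0]
force: [0.3, 0.4, 0.3]
grip_width: 91.0
finger_force: 0.0
t: 28.4
tcp_pos: [458.2, -313.8, 77.0]
eef_rot: [2.122, 2.315, 0.0]
force: [-1.6, 1.1, 8.0]
grip_width: 67.8
finger_force: 15.0
dish ((445.1176452636719, -134.01901245117188), 26.429290771484375) 382
shift [ 440.4   34.2 -103.2] cur closing ang 5.0 rz(tool) options [-0.     3.141 -3.142] j6 -0.73 toolz [ 0.001 -0.001 -1.   ]
```

```bash
python3 -m pendant '60 0 0 -3 0 0 0;60 0 0 -10 0 0 0;60 0 0 -25 0 0 0;60 0 0 -50 0 0 0;60 0 0 -80 0 0 0;60 0 0 -95 0 0 0;60 0 0 -100 0 0 0;60 0 0 -100 0 0 0'
python3 - <<'E'
from h import *
for p in((454,128,172),(454,128,31)): down(p,5)
S=snapshot("side")
cv2.imwrite("pics/g.png",cv2.resize(S["frame"][180:340,270:430,::-1],(450,450)))
E
```

```text
t: 29.45
tcp_pos: [457.8, -313.4, 175.9]
eef_rot: [-2.123, -2.316, 0.0]
force: [-0.2, 0.3, -0.4]
grip_width: 67.8
finger_force: 15.0
shift [440.1  34.6   4. ] cur closing ang 5.0 rz(tool) options [-0.     3.141 -3.142] j6 -0.73 toolz [-0.  0. -1.]
shift [440.   34.6 145. ] cur closing ang 5.0 rz(tool) options [-0.     3.141 -3.142] j6 -0.73 toolz [-0.  0. -1.]
```

View pics/g.png

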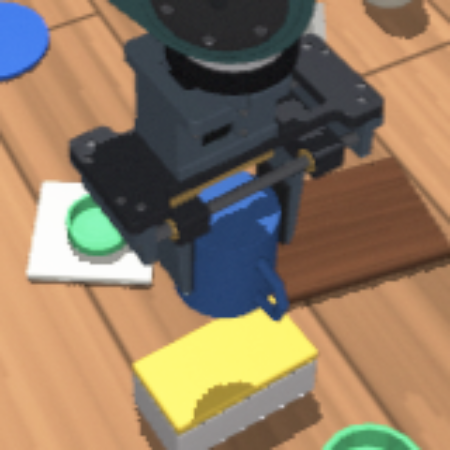

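The mug is held upright, the dish sits on the tile, and the box hasn't shifted. On to the mat.

```bash
python3 -m pendant '60 15 1 0 0 0 0;60 50 4 0 0 0 0;60 95 8 0 0 0 0;60 145 12 0 0 0 0;60 195 16 0 0 0 0;60 245 20 0 0 0 0;60 295 24 0 0 0 0;60 340 28 0 0 0 0;60 380 31 0 0 0 0;60 380 31 0 0 0 0'
python3 -c "
from h import *
down((454,128,32),5)"
```

```text
t: 30.75
tcp_pos: [454.8, 70.1, 175.7]
eef_rot: [-2.118, -2.319, 0.001]
force: [0.4, 0.0, -1.7]
grip_width: 68.1
finger_force: 15.0
shift [ 57.7   4.6 143.7] cur closing ang 5.2 rz(tool) options [ 3.000e-03  3.145e+00 -3.139e+00] j6 0.01 toolz [-0.001  0.    -1.   ]
```

```bash
python3 -m pendant '60 20 1 0 0 0 0;60 45 3 0 0 0 0;60 58 3.5 20 0 0 0;60 59 3.5 50 0 0 0;60 59 3.5 85 0 0 0;60 59 3.5 115 0 0 0;60 59 3.5 130 0 0 0;60 59 3.5 138 0 0 0;60 59 3.5 140 0 0 0;60 59 3.5 140 0 0 0'
python3 -m pendant '60 0 0 1 0 0 0;60 0 0 2 0 0 0;60 0 0 3 0 0 0;60 0 0 3 0 0 0'
```

```text
t: 32.0
tcp_pos: [454.6, 126.9, 36.8]
eef_rot: [2.122, 2.316, 0.001]
force: [0.2, 0.1, -0.9]
grip_width: 67.7
finger_force: 15.0
t: 32.5
tcp_pos: [454.1, 126.8, 33.2]
eef_rot: [-2.123, -2.316, 0.0]
force: [-0.2, -0.1, -0.8]
grip_width: 68.1
finger_force: 15.0
```

```bash
python3 -m pendant '60 0 0 1 0 0 0;60 0 0 1 0 0 0;60 0 0 1 0 0 0'; python3 -m pendant '60 0 0 0.7 0 0 0;60 0 0 0.7 0 0 0;60 0 0 0.7 0 0 0'
```

```text
t: 32.88
tcp_pos: [454.2, 126.8, 32.6]
eef_rot: [-2.123, -2.316, 0.0]
force: [-3.8, 0.1, 11.5]
grip_width: 68.1
finger_force: 15.0
t: 33.25
tcp_pos: [454.2, 126.9, 32.1]
eef_rot: [-2.122, -2.316, 0.0]
force: [-6.1, -0.3, 16.2]
grip_width: 68.1
finger_force: 15.0
```

```bash
python3 -m pendant '70 0 0 0 0 0 0;80 0 0 0 0 0 0;91 0 0 0 0 0 0;91 0 0 0 0 0 0;91 0 0 0 0 0 0;91 0 0 0 0 0 0'
python3 -m pendant '91 0 0 -10 0 0 0;91 0 0 -40 0 0 0;91 0 0 -80 0 0 0;91 0 0 -130 0 0 0;91 0 0 -160 0 0 0;91 0 0 -170 0 0 0;91 0 0 -170 0 0 0'
python3 -c "
from h import *
down((464,-312.5,170),94.8)"
```

```text
t: 34.0
tcp_pos: [454.2, 126.8, 31.5]
eef_rot: [2.123, 2.316, 0.0]
force: [1.1, -0.3, 0.5]
grip_width: 90.7
finger_force: 0.0
t: 34.88
tcp_pos: [454.2, 126.8, 201.7]
eef_rot: [2.122, 2.316, 0.001]
force: [-0.1, -0.5, -0.4]
grip_width: 91.2
finger_force: 0.0
shift [-438.5  -28.4   31.6] cur closing ang 5.0 rz(tool) options [-1.568  1.574 -4.709] j6 0.14 toolz [ 0.001  0.    -1.   ]
```

```bash
python3 -m pendant '91 -50 -3 0 0 0 0.18;91 -100 -6 0 0 0 0.36;91 -150 -10 0 0 0 0.54;91 -200 -13 10 0 0 0.72;91 -250 -16 20 0 0 0.9;91 -300 -19 30 0 0 1.08;91 -350 -22 31 0 0 1.26;91 -400 -26 31 0 0 1.44;91 -438 -28 31 0 0 1.574;91 -438 -28 31 0 0 1.574' 25
python3 - <<'E'
from h import *
T,S=snapshot("top"),snapshot("side")
m=outl(T,"blue_mug",(257,240),20)
if m is not None: w=bp(T,uv(m),76);print("mug",rect(w),cv2.minEnclosingCircle(np.float32(w[:,:2])))
for p,(a,b,c,e) in((T,(400,190,500,290)),(S,(300,260,400,350))):
    f=p["frame"].astype(int);m=(f[...,0]>140)&(f[...,1]>110)&(f[...,2]<0.6*f[...,1])&(f[...,0]>f[...,1]);k=np.zeros_like(m);k[b:e,a:c]=m[b:e,a:c]
    print("lid",rect(bp(p,uv(k),50)),k.sum())
cv2.imwrite("pics/i.png",np.hstack([cv2.resize(S["frame"][150:230,220:320,::-1],(400,320)),cv2.resize(S["frame"][220:350,280:420,::-1],(345,320))]))
down((464,-312.5,16),94.8)
E
```

```text
t: 36.12
tcp_pos: [463.6, -313.5, 168.7]
eef_rot: [-3.138, -0.126, 0.003]
force: [0.6, 0.5, -0.2]
grip_width: 91.0
finger_force: 0.0
mug (array([453.8, 117.9]), 61.3, array([80.6, 67.6])) ((456.9189453125, 112.06449127197266), 45.39359664916992)
lid (array([ 464.3, -310.7]), 3.9, array([120. ,  64.1])) 516
lid (array([ 464. , -314.1]), 4.8, array([121.4,  66.2])) 1640
shift [  0.5   1.8 153.2] cur closing ang -85.1 rz(tool) options [ 1.000e-03  3.143e+00 -3.140e+00] j6 0.85 toolz [-0.002  0.001 -1.   ]
```

View pics/i.png

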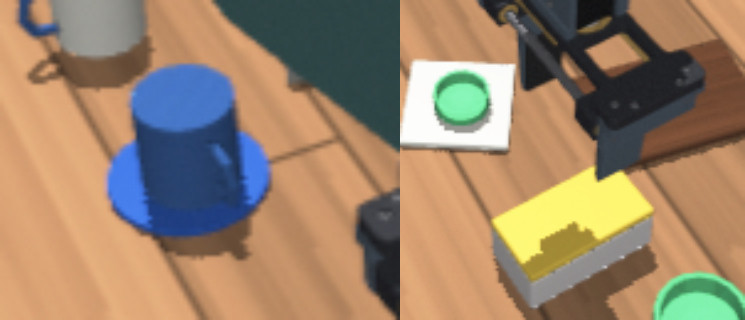

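The mug stands upside down and central on the mat. Now I grip the box across its width.

```bash
python3 -m pendant '91 0.5 1 25 0 0 0;91 0.5 1 60 0 0 0;91 0.5 1 95 0 0 0;91 0.5 1 125 0 0 0;91 0.5 1 142 0 0 0;91 0.5 1 150 0 0 0;91 0.5 1 152 0 0 0;91 0.5 1 152 0 0 0' 25
python3 -m pendant '58 0 0 0 0 0 0;58 0 0 0 0 0 0;58 0 0 0 0 0 0;58 0 0 0 0 0 0;58 0 0 0 0 0 0;58 0 0 0 0 0 0;58 0 0 0 0 0 0' 25
python3 -m pendant '58 0 0 -3 0 0 0;58 0 0 -10 0 0 0;58 0 0 -25 0 0 0;58 0 0 -50 0 0 0;58 0 0 -75 0 0 0;58 0 0 -80 0 0 0;58 0 0 -80 0 0 0'
python3 - <<'E'
from h import *
T,S=snapshot("top"),snapshot("side")
for p in((618.5,-220,96),(618.5,-220,29)): down(p,82)
for p,(a,b,c,e) in((T,(390,180,500,300)),(S,(290,220,420,350))):
    f=p["frame"].astype(int);m=(f[...,0]>140)&(f[...,1]>110)&(f[...,2]<0.6*f[...,1])&(f[...,0]>f[...,1]);k=np.zeros_like(m);k[b:e,a:c]=m[b:e,a:c]
    print("lid",rect(bp(p,uv(k),130)),k.sum())
E
```

```text
t: 37.28
tcp_pos: [465.3, -313.1, 19.2]
eef_rot: [3.138, 0.132, 0.001]
force: [0.4, -0.4, 0.7]
grip_width: 91.1
finger_force: 0.0
t: 38.15
tcp_pos: [464.9, -312.9, 18.7]
eef_rot: [-3.139, -0.131, 0.0]
force: [-2.1, 2.5, 5.1]
grip_width: 64.1
finger_force: 25.0
t: 39.02
tcp_pos: [464.9, -312.9, 98.7]
eef_rot: [3.139, 0.132, 0.001]
force: [0.5, 0.3, -4.7]
grip_width: 63.7
finger_force: 25.0
shift [161.2 -79.4   1.7] cur closing ang -85.2 rz(tool) options [ 0.223  3.365 -2.918] j6 0.85 toolz [-0.001  0.001 -1.   ]
shift [161.3 -79.4  68.7] cur closing ang -85.2 rz(tool) options [ 0.223  3.365 -2.918] j6 0.85 toolz [-0.001  0.001 -1.   ]
lid (array([ 463.8, -310.1]), 1.0, array([120.7,  62.7])) 386
lid (array([ 450.5, -305.3]), 45.5, array([130.6,  90.8])) 977
```

```bash
python3 -m pendant '58 15 -7 0 0 0 0.03;58 45 -22 0 0 0 0.08;58 80 -40 0 0 0 0.13;58 115 -57 0 0 0 0.18;58 142 -70 0 0 0 0.21;58 156 -77 10 0 0 0.223;58 161 -79.5 25 0 0 0.223;58 161 -79.5 45 0 0 0.223;58 161 -79.5 58 0 0 0.223;58 161 -79.5 63 0 0 0.223'
python3 -m pendant '58 0 0 1 0 0 0;58 0 0 2 0 0 0;58 0 0 3 0 0 0;58 0 0 3 0 0 0;58 0 0 3 0 0 0'
```

```text
t: 40.38
tcp_pos: [617.6, -220.4, 34.1]
eef_rot: [-3.133, 0.219, 0.003]
force: [-0.1, -0.2, -3.6]
grip_width: 63.7
finger_force: 25.0
t: 41.0
tcp_pos: [618.8, -220.2, 32.7]
eef_rot: [3.134, -0.218, 0.0]
force: [-0.2, 0.1, -3.2]
grip_width: 64.0
finger_force: 25.0
```

```bash
python3 -m pendant '58 0 0 1 0 0 0;58 0 0 1.5 0 0 0;58 0 0 1.5 0 0 0'; python3 -m pendant '58 0 0 0.7 0 0 0;58 0 0 0.7 0 0 0'
```

```text
t: 41.38
tcp_pos: [618.7, -220.2, 31.0]
eef_rot: [-3.134, 0.219, 0.0]
force: [-1.1, -0.2, -3.5]
grip_width: 63.9
finger_force: 25.0
t: 41.62
tcp_pos: [618.8, -220.3, 30.8]
eef_rot: [-3.134, 0.219, -0.0]
force: [-2.8, 1.7, 5.5]
grip_width: 63.8
finger_force: 25.0
```

Contact made. Next: release, retreat and check.

```bash
python3 -m pendant '68 0 0 0 0 0 0;80 0 0 0 0 0 0;91 0 0 0 0 0 0;91 0 0 0 0 0 0;91 0 0 0 0 0 0;91 0 0 0 0 0 0'
python3 -m pendant '91 0 0 -10 0 0 0;91 0 0 -40 0 0 0;91 0 0 -90 0 0 0;91 0 0 -150 0 0 0;91 60 0 -200 0 0 0;91 120 0 -230 0 0 0;91 180 0 -230 0 0 0;91 200 0 -230 0 0 0;91 200 0 -230 0 0 0;91 200 0 -230 0 0 0'
python3 - <<'E'
from h import *
T,S=snapshot("top"),snapshot("side")
for p,(a,b,c,e) in((T,(360,130,440,230)),(S,(330,210,450,310))):
    f=p["frame"].astype(int);m=(f[...,0]>140)&(f[...,1]>110)&(f[...,2]<0.6*f[...,1])&(f[...,0]>f[...,1]);k=np.zeros_like(m);k[b:e,a:c]=m[b:e,a:c]
    print("lid",rect(bp(p,uv(k),62)),k.sum())
cv2.imwrite("pics/j.png",S["frame"][:,:,::-1])
E
```

```text
t: 42.38
tcp_pos: [618.7, -220.2, 30.3]
eef_rot: [3.134, -0.218, -0.0]
force: [-0.8, 0.2, -0.5]
grip_width: 91.0
finger_force: 0.0
t: 43.62
tcp_pos: [816.0, -247.8, 260.3]
eef_rot: [-3.134, 0.218, 0.001]
force: [0.1, -0.3, 0.0]
grip_width: 91.3
finger_force: 0.0Traceback (most recent call last):
  File "<stdin>", line 5, in <module>
  File "h.py", line 6, in bp
    d=np.c_[np.atleast_2d(cv2.undistortPoints(np.float64(uv).reshape(-1,1,2),p["mtx"],None).reshape(-1,2)),np.ones(np.size(uv)//2)]@R
                          ~~~~~~~~~~~~~~~~~~~^^^^^^^^^^^^^^^^^^^^^^^^^^^^^^^^^^^^^^^^^^^^^^
cv2.error: OpenCV(4.12.0) /io/opencv/modules/calib3d/src/undistort.dispatch.cpp:347: error: (-215:Assertion failed) CV_IS_MAT(_src) && CV_IS_MAT(_dst) && (_src->rows == 1 || _src->cols == 1) && (_dst->rows == 1 || _dst->cols == 1) && _src->cols + _src->rows - 1 == _dst->rows + _dst->cols - 1 && (CV_MAT_TYPE(_src->type) == CV_32FC2 || CV_MAT_TYPE(_src->type) == CV_64FC2) && (CV_MAT_TYPE(_dst->type) == CV_32FC2 || CV_MAT_TYPE(_dst->type) == CV_64FC2) in function 'cvUndistortPointsInternal'
```

```bash
python3 - <<'E'
from h import *
S=snapshot("side");f=S["frame"].astype(int);m=(f[...,0]>120)&(f[...,2]<0.6*f[...,1])&(f[...,1]>0.7*f[...,0]);k=np.zeros_like(m);k[210:310,330:450]=m[210:310,330:450]
cv2.imwrite("pics/j.png",S["frame"][:,:,::-1])
print(k.sum(), k.any() and rect(bp(S,uv(k),62)))
E
```

```text
1277 (array([ 617.6, -223.2]), -8.0, array([121.9,  68.5]))
```

View pics/j.png

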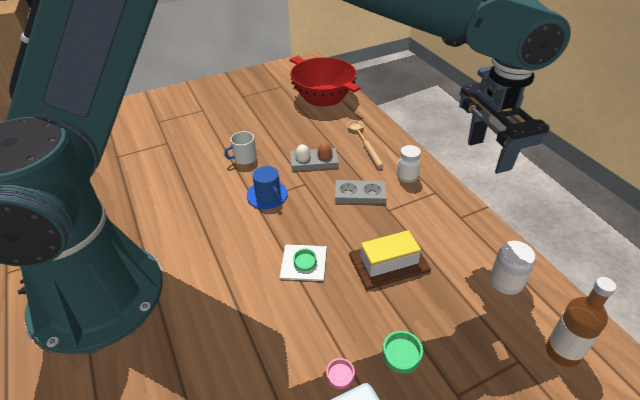

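The picture shows everything in place: egg at (325,150), dish on the tile at (304,261), mug on the mat at (267,185) and box along the board at (390,253). The arm is clear, so I hand in.

```bash
python3 -c "
from station import *
print(sign_off())"
```

```text
the job is handed in; nothing more can be done
None
```

The tower is taken apart in order and handed in: egg in the tray pocket, dish on the tile, upside-down mug on the mat and box lengthwise on the board, all released; the last picture shows them in place, but hand-in returned no verdict.

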